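Check the bottle caps and pull the loose ones for the leak check

ROBOT

A 6-joint arm with a two-finger parallel gripper is mounted at the origin on a cart in front of the work surface, level with it; the furniture and walls round the work are solid. World frame = base frame: x ahead of the robot, y to its left, z up, the work surface at z = 0. Lengths are in m, angles in degrees, forces in N, time in s.
With the tool pointing down it reaches from about 0.325 to 0.85 m from the base axis. Payload 4.4 kg.
Tool frame: the origin (TCP) lies at the centre of the arm's flange, where the gripper is bolted on; the fingertips stand manip.finger_overhang ahead of it and the grasp point (between the pads) lies 180 mm ahead of it (manip.finger_overhang is the distance from the TCP to the fingertips, in m); z points along the fingers, y is the line along which they close (so a half turn about z gives the same grasp; the last joint's range is limited). The gripper opens to 94 mm and grips with 3 to 60 N. Pads are 16 mm wide; open, the fingers measure 119 mm over their backs; the gripper's body (75 mm by 177 mm) begins 78 mm behind the grasp point.
Start: joints at [-79.899, 11.837, 88.321, -0, 79.842, -8.623], TCP at [0.185, -0.545, 0.405] pointing down, gripper open.
Joint ranges: [-156.59, 156.59], [-49.26, 127.26], [12.9, 141.05], [-63.56, 243.56], [4.71, 150.69], [-161.64, 161.64]. Speed limits (degrees/s): [159.86, 159.86, 180, 180, 180, 180].

INTERFACE

Orientations are given as a 3x3 rotation matrix whose columns are the frame's x, y, z axes.
In Python, from bench import manip gives the robot as it stands.
- The arm moves only by the tool carry_out, never from a script. Its arguments are lists of equal length, an entry for each row: "rotation": the turn, a rotation vector about the tool's x, y, z normalised to -1 to 1, where 1 is 5 degrees, a list of three; "translation": the shift along the tool's x, y, z normalised to -1 to 1, where 1 is 0.02 m, a list of three; "jaw": the closure, from 0 (fully open) to 1 (shut). In form: {"rotation": [[ax, ay, az], ...], "translation": [[x, y, z], ...], "jaw": [jaw, ...]}. A call has 1 to 10 rows; each row shifts and turns the commanded pose from where the row before left it, along the tool's axes as they then stand; what a row does not reach is not made up. A row lasts 1/12 s, in which the tool goes at most 41.7 mm and 7.16 degrees, less where a joint would pass 70% of its speed; a pose out of reach is approached as far as the arm can. A call with a number of a shift or a turn outside -1 to 1 is refused whole. A call with a gripper value outside its range is refused whole. The fingers move at their own pace and stop on an object; "force" is the grip in N (left out, the last holds). Time passes only in rows, so rows that do not move let the fingers close. It gives the time, the measured TCP pose, the force, the opening and the grip force at its end, in the units of the state.
- manip.observe(): the state, without advancing time (a new reading comes with each control period).
- manip.grab_frame(name): name is "scene" or "top" or "wrist"; returns a dict with "color" (480x640x3 uint8, blue, green, red), "fx", "fy", "cx", "cy" (pixels), "rvec" (rotation vector, rad) and "tvec" (3), from world to camera coordinates, as OpenCV has them; the wrist camera has in their place "hand_eye" (4x4, takes a point from camera to tool coordinates, whose origin is the TCP and whose axes are the flange's). Camera axes: x right, y down, z forward; pixel columns grow to the right and rows downward; lengths in m; the calibration is good to about 2 mm. A picture is of the moment at which its call begins: read the wrist's pose just before it. There is no depth.
- manip.hand_in(): hands the job in; it is judged then, once.
The state is a dict: "clock": time; "joint_pos": joint angles; "qd": joint speeds; "joint_torque": joint torques, N m; "position": TCP position; "orientation": TCP orientation; "contact_force": force on the tool from outside, world axes, zero at the start; "moment": the same for the moment, N m; "grip_width": finger opening in m; "gripper_force": force on a finger pad.
Only numpy, scipy, OpenCV 4.12 (cv2) and the standard library are available. Lean on these libraries where they do the work, as an engineer would, in place of code of your own. Each camera call takes 0.05 s, during which the arm holds its last target. There are 200 camera calls.

TASK

Two of the four bottles in the slanted rack were put away with their caps not screwed home; you can only tell by twisting. Try the caps clockwise, and screw any cap that turns on until it stops before that bottle leaves the rack; then lift the bottle out and stand it upright on the floor of the steel drip tray for a leak check. Leave the bottles with tight caps where they are in the rack, let no bottle topple, and do not disturb the things lying around.

Things in the scene. Friction and masses are not known exactly. Their poses are not given: they have to be found in the camera images.
- bottle_1: White square bottle, round black ribbed screw cap; all four look alike. Origin at the centre of its underside, z along its axis to the cap. Body 46 x 46 mm, 70 mm high; shoulder to z=80 mm, neck 29 mm across with a 33 mm collar; cap z=87 to 111 mm, 36 mm across, with a small raised rib on its top. The cap cannot come off; the bottle can be lifted by it. About 0.165 kg.
- bottle_2: White square bottle, round black ribbed screw cap; all four look alike. Origin at the centre of its underside, z along its axis to the cap. Body 46 x 46 mm, 70 mm high; shoulder to z=80 mm, neck 29 mm across with a 33 mm collar; cap z=87 to 111 mm, 36 mm across, with a small raised rib on its top. The cap cannot come off; the bottle can be lifted by it. About 0.165 kg.
- bottle_3: White square bottle, round black ribbed screw cap; all four look alike. Origin at the centre of its underside, z along its axis to the cap. Body 46 x 46 mm, 70 mm high; shoulder to z=80 mm, neck 29 mm across with a 33 mm collar; cap z=87 to 111 mm, 36 mm across, with a small raised rib on its top. The cap cannot come off; the bottle can be lifted by it. About 0.165 kg.
- bottle_4: White square bottle, round black ribbed screw cap; all four look alike. Origin at the centre of its underside, z along its axis to the cap. Body 46 x 46 mm, 70 mm high; shoulder to z=80 mm, neck 29 mm across with a 33 mm collar; cap z=87 to 111 mm, 36 mm across, with a small raised rib on its top. The cap cannot come off; the bottle can be lifted by it. About 0.165 kg.
- cap_1 (a joint): Cap angle of bottle_1 (rad), growing clockwise seen from above the cap; its starting value, -0.3 to 0.25, says nothing about tightness. A loose cap drags with 0.08 N m, stops hard (home) at 0.85 and stays there; the other way it stops at -0.5. A tight cap holds to 3 N m: the fingers slip round it first.
- cap_2 (a joint): Cap angle of bottle_2 (rad), growing clockwise seen from above the cap; its starting value, -0.3 to 0.25, says nothing about tightness. A loose cap drags with 0.08 N m, stops hard (home) at 0.85 and stays there; the other way it stops at -0.5. A tight cap holds to 3 N m: the fingers slip round it first.
- cap_3 (a joint): Cap angle of bottle_3 (rad), growing clockwise seen from above the cap; its starting value, -0.3 to 0.25, says nothing about tightness. A loose cap drags with 0.08 N m, stops hard (home) at 0.85 and stays there; the other way it stops at -0.5. A tight cap holds to 3 N m: the fingers slip round it first.
- cap_4 (a joint): Cap angle of bottle_4 (rad), growing clockwise seen from above the cap; its starting value, -0.3 to 0.25, says nothing about tightness. A loose cap drags with 0.08 N m, stops hard (home) at 0.85 and stays there; the other way it stops at -0.5. A tight cap holds to 3 N m: the fingers slip round it first.
- rack: Fixed plywood rack, 314 mm long, four bottles in a row along its y, 75 mm apart. Origin under its middle on the worktop. Bottles lean 30 degrees, caps to its -x (the robot): axis (-0.5, 0, 0.866) in its frame. Square holes 49 mm wide keep them from turning; drawn 55 mm along its axis a bottle is clear. Cap middles are 0.12 m above the worktop.
- tray_in (a point): Middle of the inner floor of the fixed steel drip tray (3 mm above the worktop); tray 120 mm along its x, 210 mm along its y, rim 14 mm above the worktop, walls 3 mm.
- screwdriver: Screwdriver lying on the worktop at the left, 185 x 24 mm, origin under its middle; a bystander.
- glue: Glue stick lying on the worktop, 91 x 25 mm, origin under its middle; a bystander.
- tape: Roll of tape lying flat behind the rack, 56 mm across, 16 mm high; a bystander.

How it is judged:
By the outcome, as a careful person would: the job done as asked, in the order asked, and still so for the second after the job is handed in, with the robot touching nothing.
It also fails if it takes over 72 s, if anything falls off the work surface, if the arm or the gripper's body presses on something with over 40 N, if the wrist force passes 120 N, or if a joint passes its speed limit or range.

## Working session

There is one attempt and no reset: what is moved stays moved. The work goes in short steps, Python scripts to look and compute and a tool call to move; the robot and the scene stay as the last step left them, time stands still between calls to the robot, and variables do not carry over. Pictures are saved under pics/ and viewed, at most 10 in all, crops included, and the job is handed in when it is done.

Besides the shell and the picture viewer there is one more tool, called after "Emit:" as name(argument=value, ...) on one line, values as JSON. carry_out: Moves the arm, as the interface text tells. Its arguments: {"type":"object","properties":{"rotation":{"type":"array"},"translation":{"type":"array"},"jaw":{"type":"array"},"force":{"type":"number"}},"required":["rotation","translation","jaw"]}

```bash
mkdir -p pics; ls
python3 - <<'E'
from bench import manip
import cv2
s=manip.observe();print(s); print(manip.finger_overhang)
for n in("scene","top"):
    f=manip.grab_frame(n);cv2.imwrite(f"pics/{n}0.png",f["color"])
    print(n,{k:v for k,v in f.items() if k!="color"})
E
```

```text
pics
{'clock': 0.0, 'joint_pos': array([-7.98982277e+01,  1.18841010e+01,  8.84034723e+01, -8.94252336e-04,
        7.98425668e+01, -8.62253444e+00]), 'qd': array([ 0.03193107, -0.04539446,  0.00404167,  0.02006437,  0.09319936,
        0.08048896]), 'joint_torque': array([-1.48051073e-03, -3.70878661e+01, -2.81421787e+01,  6.97849179e-02,
        3.60505655e-02, -1.45870190e-04]), 'position': array([ 0.18451144, -0.54421222,  0.40350277]), 'orientation': array([[ 9.47073356e-01,  3.21016957e-01, -4.13516630e-04],
       [ 3.21017058e-01, -9.47070779e-01,  2.23346333e-03],
       [ 3.25350085e-04, -2.24799950e-03, -9.99997420e-01]]), 'contact_force': array([-0.1688923 ,  0.02936731, -0.95302501]), 'moment': array([-0.03226213, -0.01352668, -0.03471942]), 'gripper_force': 0.0, 'grip_width': 0.09398482939868621}
0.1992
scene {'fx': 479.61416631288824, 'fy': 479.61416631288824, 'cx': 326.6653231176152, 'cy': 241.63465194701416, 'rvec': array([ 1.86287899, -2.01750603,  0.5059903 ]), 'tvec': array([0.24141578, 0.5545185 , 0.67315924])}
top {'fx': 539.9635002361971, 'fy': 539.9635002361971, 'cx': 324.57313380107706, 'cy': 240.82289822712997, 'rvec': array([ 2.12772054, -2.08872292,  0.18552807]), 'tvec': array([0.18767843, 0.61964764, 1.10183671])}
```

View pics/top0.png

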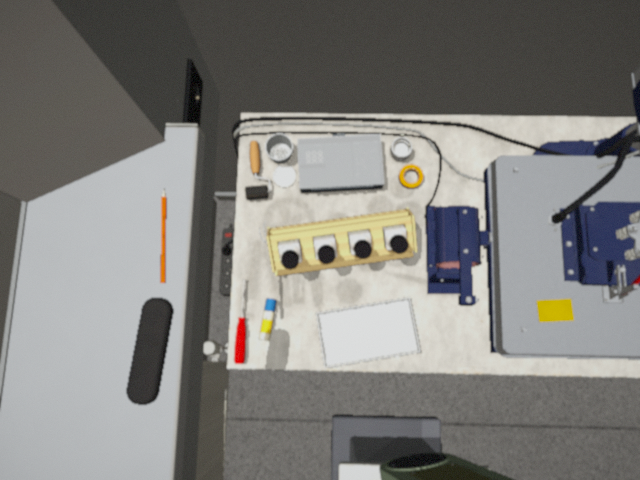

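View pics/scene0.png

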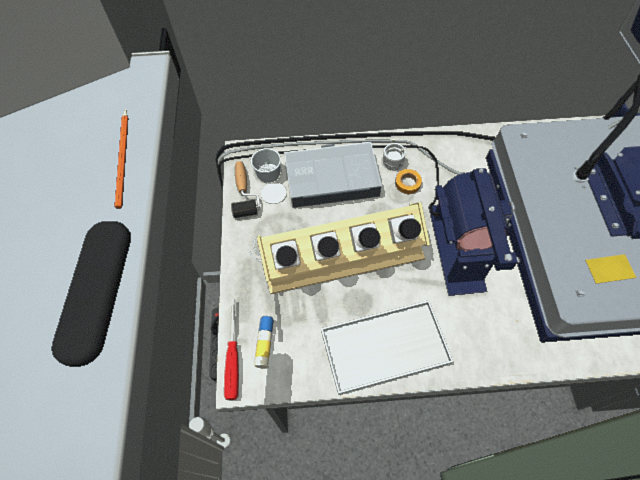

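The top view shows four black caps at about (290,260), (326,254), (362,249) and (398,243), in the yellow rack. The tray is the white rectangle around (369,332), with a vise and machine to the right of the rack. The scene view shows the same caps at (286,256), (327,246), (369,237) and (410,229), and the tray around (387,347).

```bash
cat > h.py <<'E'
from bench import manip
import cv2, numpy as np
from scipy.spatial.transform import Rotation as R
def cam(f): return np.array([[f["fx"],0,f["cx"]],[0,f["fy"],f["cy"]],[0,0,1]]),cv2.Rodrigues(f["rvec"])[0],np.array(f["tvec"])
def ray(f,uv,z):
    K,Rm,t=cam(f); d=Rm.T@np.linalg.solve(K,[*uv,1]); c=-Rm.T@t
    return c+d*(z-c[2])/d[2]
def tri(fa,a,fb,b):
    P=[]
    for f in(fa,fb):
        K,Rm,t=cam(f);P.append(K@np.c_[Rm,t])
    X=cv2.triangulatePoints(P[0],P[1],np.array(a,float).T,np.array(b,float).T);return (X[:3]/X[3]).T
def blobs(m,lo,hi):
    n,l,s,c=cv2.connectedComponentsWithStats(m.astype(np.uint8))
    return [(c[i],s[i]) for i in range(1,n) if lo<s[i][4]<hi]
E
cat > m.py <<'E'
from h import *
F={n:manip.grab_frame(n) for n in("top","scene")}
roi={"top":(265,230,415,275),"scene":(265,210,430,275)}
C={}
for n,f in F.items():
    x0,y0,x1,y1=roi[n]; im=f["color"].max(2)<60
    m=np.zeros_like(im);m[y0:y1,x0:x1]=im[y0:y1,x0:x1]
    b=sorted(blobs(m,120,900),key=lambda q:q[0][0]); print(n,[(q[0].round(1),q[1][2:]) for q in b]); C[n]=[q[0] for q in b]
X=tri(F["top"],C["top"],F["scene"],C["scene"]);print(X.round(4),np.linalg.norm(np.diff(X,axis=0),axis=1))
v=X[-1]-X[0];print("row dir deg",np.degrees(np.arctan2(v[1],v[0])))
for n,p in {"top":[(319,313),(410,299),(421,351),(327,366)],"scene":[(322,333),(429,304),(452,362),(341,391)]}.items():
    Q=np.array([ray(F[n],q,.014) for q in p]);print(n,Q.round(3),Q.mean(0).round(4),np.linalg.norm(np.diff(Q,axis=0),axis=1).round(3))
E
python3 m.py
```

```text
top [(array([289.9, 259.2]), array([ 16,  17, 207], dtype=int32)), (array([326., 254.]), array([ 15,  17, 206], dtype=int32)), (array([362.3, 248.9]), array([ 16,  17, 210], dtype=int32)), (array([398.6, 243.8]), array([ 16,  17, 209], dtype=int32))]
scene [(array([286. , 255.8]), array([ 19,  20, 300], dtype=int32)), (array([327.9, 246.5]), array([ 20,  20, 309], dtype=int32)), (array([369. , 237.5]), array([ 21,  20, 322], dtype=int32)), (array([409.3, 228.6]), array([ 21,  20, 331], dtype=int32))]
[[0.5665 0.2685 0.1136]
 [0.5782 0.1943 0.1149]
 [0.59   0.1201 0.1151]
 [0.602  0.0458 0.1154]] [0.07508724 0.07518713 0.07517612]
row dir deg -80.9392550057499
top [[ 0.464  0.209  0.014]
 [ 0.499  0.01   0.014]
 [ 0.387 -0.012  0.014]
 [ 0.351  0.189  0.014]] [0.4254 0.099  0.014 ] [0.202 0.114 0.205]
scene [[ 0.455  0.216  0.014]
 [ 0.495  0.012  0.014]
 [ 0.384 -0.009  0.014]
 [ 0.349  0.191  0.014]] [0.4205 0.1022 0.014 ] [0.208 0.113 0.203]
```

```bash
cat >> h.py <<'E'
CAPS=np.array([[.5665,.2685,.12],[.5782,.1943,.12],[.59,.1201,.12],[.602,.0458,.12]])
E
python3 - <<'E'
from h import *
F={n:manip.grab_frame(n) for n in("top","scene")}
a=[(496,351),(492,160),(428,292),(428,207),(471,302)];b=[(547,335),(497,128),(447,293),(437,190),(508,266)]
print(tri(F["top"],a,F["scene"],b).round(3))
# caps rayed to z=.12 and the tops (0.126 mean)
for z in(.12,):
  for n,c in {"top":[(289.9,259.2),(326,254),(362.3,248.9),(398.6,243.8)],"scene":[(286,255.8),(327.9,246.5),(369,237.5),(409.3,228.6)]}.items():
    print(n,np.array([ray(F[n],q,z) for q in c]).round(4).tolist())
for n in F: 
  cv2.imwrite(f"pics/{n}z.png",cv2.resize(F[n]["color"][210:400,260:520],None,fx=3,fy=3,interpolation=cv2.INTER_CUBIC))
E
```

```text
[[ 0.391 -0.145  0.109]
 [ 0.759 -0.13   0.188]
 [ 0.516 -0.03   0.007]
 [ 0.679 -0.016  0.119]
 [ 0.479 -0.078  0.192]]
top [[0.5654, 0.2677, 0.12], [0.5774, 0.1943, 0.12], [0.5892, 0.1204, 0.12], [0.601, 0.0465, 0.12]]
scene [[0.5632, 0.2683, 0.12], [0.5754, 0.1944, 0.12], [0.5874, 0.1206, 0.12], [0.5995, 0.0469, 0.12]]
```

View pics/scenez.png

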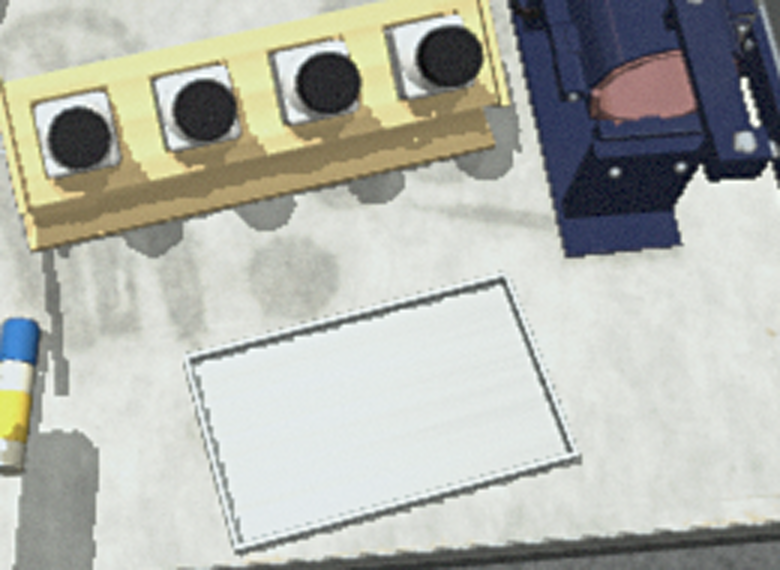

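The zoomed scene view confirms the tray's outer corners at (322.7,329), (427,303), (453,363) and (339,393), and four caps with clear gaps between them. The caps are spaced 75 mm, as they should be. Now I'll plan the approach to cap 1.

```bash
cat >> h.py <<'E'
CAPS=np.array([[.5643,.268,.12],[.5764,.1943,.12],[.5883,.1205,.12],[.6003,.0467,.12]])
yaw=np.radians(9.06); AX=np.array([-.5*np.cos(yaw),-.5*np.sin(yaw),.866])
ROW=np.array([-np.sin(yaw),np.cos(yaw),0])
def Rrack(spin): 
    z=-AX; return np.c_[ROW,np.cross(z,ROW),z]@R.from_euler('z',spin,degrees=True).as_matrix()
def Rdown(spin):
    z=np.array([0,0,-1.]); return np.c_[ROW,np.cross(z,ROW),z]@R.from_euler('z',spin,degrees=True).as_matrix()
def tcp(i,back,spin=0): # grasp point at bottle z=103, back along axis
    return CAPS[i]+AX*(.184+back)
def spin(Rm,down=False):
    return np.degrees(R.from_matrix((Rdown(0) if down else Rrack(0)).T@Rm).as_rotvec())[2]
def plan(p,Rt=None,p0=None,R0=None):
    s=manip.observe(); p0=s["position"] if p0 is None else p0; R0=s["orientation"] if R0 is None else R0
    t=R0.T@(np.array(p)-p0)/.02; n=max(1,int(np.ceil(np.abs(t).max()-.02))); print("trans rows",n,"each",(t/n).round(3),"total",t.round(2))
    if Rt is not None:
        v=np.degrees(R.from_matrix(R0.T@Rt).as_rotvec())/5; n=max(1,int(np.ceil(np.abs(v).max()-.02))); print("rot rows",n,"each",(v/n).round(3),"total",v.round(2))
def st():
    s=manip.observe(); print("t",round(s["clock"],2),"pos",s["position"].round(4),"q",s["joint_pos"].round(1),"w",round(s["grip_width"],4),"gf",round(s["gripper_force"],1),"F",s["contact_force"].round(1),"Mz",round(float(s["moment"]@s["orientation"][:,2]),3));return s
E
python3 - <<'E'
from h import *
st(); s=manip.observe(); up=s["position"]+[0,0,.08]
plan(tcp(0,.15),Rrack(-35),p0=up)
print(tcp(0,.15)); print(manip.grab_frame("wrist")["hand_eye"])
E
```

```text
t 0.3 pos [ 0.1845 -0.5445  0.4042] q [-79.9  11.9  88.3  -0.   79.8  -8.6] w 0.0943 gf 0.0 F [ 0.2 -0.4  0.7] Mz 0.032
trans rows 34 each [ 0.67  -0.993  0.111] total [ 22.79 -33.78   3.78]
rot rows 23 each [-0.286  0.119 -0.976] total [ -6.58   2.74 -22.46]
[0.3993835  0.24170273 0.409244  ]
[[ 1.54865918e-03 -9.63772187e-01 -2.66722278e-01  7.76772091e-02]
 [ 9.99998341e-01  1.23680430e-03  1.33719246e-03 -9.21441554e-04]
 [-9.58865642e-04 -2.66723906e-01  9.63772504e-01  1.96401214e-02]
 [ 0.00000000e+00  0.00000000e+00  0.00000000e+00  1.00000000e+00]]
```

```bash
cat >> h.py <<'E'
def combo(wps,Rt,n,p0=None,R0=None,dig=2):
    s=manip.observe(); p0=s["position"] if p0 is None else p0; R0=s["orientation"] if R0 is None else R0
    v=np.degrees(R.from_matrix(R0.T@Rt).as_rotvec())/5/n; v=v.round(2); print("rot each",v.tolist())
    wps=np.vstack([p0]+list(wps)); L=np.r_[0,np.cumsum(np.linalg.norm(np.diff(wps,axis=0),axis=1))]
    p=p0.copy(); Rm=R0; out=[]
    for k in range(1,n+1):
        tgt=np.array([np.interp(L[-1]*k/n,L,wps[:,j]) for j in range(3)])
        t=(Rm.T@(tgt-p)/.02).round(dig); out.append(t.tolist()); p=p+Rm@t*.02; Rm=Rm@R.from_rotvec(np.radians(5*v)).as_matrix()
    for a in range(0,n,10): print(out[a:a+10])
    print("end",p,"max",np.abs(out).max())
E
python3 - <<'E'
from h import *
s=manip.observe()
combo([s["position"]+[-.01,.05,.08],tcp(0,.15)],Rrack(-35),44)
E
```

```text
rot each [-0.15, 0.06, -0.51]
[[0.07, -0.53, -0.83], [0.09, -0.51, -0.84], [0.13, -0.49, -0.84], [0.15, -0.48, -0.85], [0.27, -0.51, -0.68], [0.74, -0.65, 0.06], [0.76, -0.63, 0.07], [0.79, -0.59, 0.05], [0.81, -0.55, 0.06], [0.84, -0.52, 0.05]]
[[0.86, -0.49, 0.05], [0.88, -0.44, 0.05], [0.89, -0.41, 0.04], [0.92, -0.36, 0.05], [0.93, -0.33, 0.05], [0.94, -0.28, 0.04], [0.96, -0.24, 0.05], [0.96, -0.2, 0.05], [0.98, -0.16, 0.06], [0.98, -0.12, 0.06]]
[[0.98, -0.07, 0.06], [0.98, -0.03, 0.06], [0.99, 0.02, 0.07], [0.98, 0.05, 0.08], [0.98, 0.1, 0.08], [0.97, 0.14, 0.09], [0.96, 0.18, 0.1], [0.96, 0.23, 0.1], [0.94, 0.26, 0.11], [0.93, 0.31, 0.13]]
[[0.92, 0.34, 0.13], [0.9, 0.39, 0.13], [0.87, 0.42, 0.15], [0.86, 0.46, 0.16], [0.84, 0.49, 0.17], [0.82, 0.53, 0.19], [0.78, 0.56, 0.19], [0.77, 0.59, 0.2], [0.73, 0.63, 0.22], [0.7, 0.65, 0.23]]
[[0.68, 0.68, 0.24], [0.64, 0.71, 0.25], [0.6, 0.73, 0.27], [0.58, 0.75, 0.28]]
end [0.39939166 0.24175339 0.40917316] max 0.99
```

Emit:
carry_out(rotation=[[-0.15, 0.06, -0.51], [-0.15, 0.06, -0.51], [-0.15, 0.06, -0.51], [-0.15, 0.06, -0.51], [-0.15, 0.06, -0.51], [-0.15, 0.06, -0.51], [-0.15, 0.06, -0.51], [-0.15, 0.06, -0.51], [-0.15, 0.06, -0.51], [-0.15, 0.06, -0.51]], translation=[[0.07, -0.53, -0.83], [0.09, -0.51, -0.84], [0.13, -0.49, -0.84], [0.15, -0.48, -0.85], [0.27, -0.51, -0.68], [0.74, -0.65, 0.06], [0.76, -0.63, 0.07], [0.79, -0.59, 0.05], [0.81, -0.55, 0.06], [0.84, -0.52, 0.05]], jaw=[0.36, 0.36, 0.36, 0.36, 0.36, 0.36, 0.36, 0.36, 0.36, 0.36], force=25)

```text
clock: 1.18
position: [0.2046, -0.396, 0.4746]
orientation: [[0.714, 0.692, 0.112], [0.7, -0.709, -0.084], [0.022, 0.139, -0.99]]
contact_force: [0.2, -0.1, 0.5]
grip_width: 0.0604
gripper_force: 0.0
```

Emit:
carry_out(rotation=[[-0.15, 0.06, -0.51], [-0.15, 0.06, -0.51], [-0.15, 0.06, -0.51], [-0.15, 0.06, -0.51], [-0.15, 0.06, -0.51], [-0.15, 0.06, -0.51], [-0.15, 0.06, -0.51], [-0.15, 0.06, -0.51], [-0.15, 0.06, -0.51], [-0.15, 0.06, -0.51]], translation=[[0.86, -0.49, 0.05], [0.88, -0.44, 0.05], [0.89, -0.41, 0.04], [0.92, -0.36, 0.05], [0.93, -0.33, 0.05], [0.94, -0.28, 0.04], [0.96, -0.24, 0.05], [0.96, -0.2, 0.05], [0.98, -0.16, 0.06], [0.98, -0.12, 0.06]], jaw=[0.36, 0.36, 0.36, 0.36, 0.36, 0.36, 0.36, 0.36, 0.36, 0.36])

```text
clock: 2.02
position: [0.2617, -0.208, 0.4552]
orientation: [[0.342, 0.907, 0.247], [0.94, -0.324, -0.109], [-0.019, 0.27, -0.963]]
contact_force: [0.4, -0.6, -0.7]
grip_width: 0.0603
gripper_force: 0.0
```

Emit:
carry_out(rotation=[[-0.15, 0.06, -0.51], [-0.15, 0.06, -0.51], [-0.15, 0.06, -0.51], [-0.15, 0.06, -0.51], [-0.15, 0.06, -0.51], [-0.15, 0.06, -0.51], [-0.15, 0.06, -0.51], [-0.15, 0.06, -0.51], [-0.15, 0.06, -0.51], [-0.15, 0.06, -0.51]], translation=[[0.98, -0.07, 0.06], [0.98, -0.03, 0.06], [0.99, 0.02, 0.07], [0.98, 0.05, 0.08], [0.98, 0.1, 0.08], [0.97, 0.14, 0.09], [0.96, 0.18, 0.1], [0.96, 0.23, 0.1], [0.94, 0.26, 0.11], [0.93, 0.31, 0.13]], jaw=[0.36, 0.36, 0.36, 0.36, 0.36, 0.36, 0.36, 0.36, 0.36, 0.36])

```text
clock: 2.85
position: [0.319, -0.0203, 0.4362]
orientation: [[-0.09, 0.922, 0.377], [0.99, 0.125, -0.071], [-0.112, 0.366, -0.924]]
contact_force: [0.7, 0.6, -0.7]
grip_width: 0.0599
gripper_force: 0.0
```

Emit:
carry_out(rotation=[[-0.15, 0.06, -0.51], [-0.15, 0.06, -0.51], [-0.15, 0.06, -0.51], [-0.15, 0.06, -0.51], [-0.15, 0.06, -0.51], [-0.15, 0.06, -0.51], [-0.15, 0.06, -0.51], [-0.15, 0.06, -0.51], [-0.15, 0.06, -0.51], [-0.15, 0.06, -0.51]], translation=[[0.92, 0.34, 0.13], [0.9, 0.39, 0.13], [0.87, 0.42, 0.15], [0.86, 0.46, 0.16], [0.84, 0.49, 0.17], [0.82, 0.53, 0.19], [0.78, 0.56, 0.19], [0.77, 0.59, 0.2], [0.73, 0.63, 0.22], [0.7, 0.65, 0.23]], jaw=[0.36, 0.36, 0.36, 0.36, 0.36, 0.36, 0.36, 0.36, 0.36, 0.36])

```text
clock: 3.68
position: [0.3765, 0.1676, 0.4168]
orientation: [[-0.488, 0.735, 0.471], [0.839, 0.543, 0.023], [-0.239, 0.407, -0.882]]
contact_force: [0.1, 0.5, -1.1]
grip_width: 0.0599
gripper_force: 0.0
```

Emit:
carry_out(rotation=[[-0.15, 0.06, -0.51], [-0.15, 0.06, -0.51], [-0.15, 0.06, -0.51], [-0.15, 0.06, -0.51], [0, 0, 0], [0, 0, 0]], translation=[[0.68, 0.68, 0.24], [0.64, 0.71, 0.25], [0.6, 0.73, 0.27], [0.58, 0.75, 0.28], [0, 0, 0], [0, 0, 0]], jaw=[0.36, 0.36, 0.36, 0.36, 0.36, 0.36])

```text
clock: 4.18
position: [0.3992, 0.2421, 0.4088]
orientation: [[-0.618, 0.612, 0.493], [0.73, 0.68, 0.071], [-0.292, 0.404, -0.867]]
contact_force: [0.3, -0.5, 0.7]
grip_width: 0.0602
gripper_force: 0.0
```

```bash
cat > w.py <<'E'
from h import *
import sys
s=st(); f=manip.grab_frame("wrist"); H=f["hand_eye"]; K=np.array([[f["fx"],0,f["cx"]],[0,f["fy"],f["cy"]],[0,0,1]])
T=np.eye(4);T[:3,:3]=s["orientation"];T[:3,3]=s["position"]; C=T@H
def proj(P): q=C[:3,:3].T@(P-C[:3,3]); q=K@q; return q[:2]/q[2]
im=f["color"].copy()
for c in CAPS:
    u=proj(c+AX*.012); print(u.round(1)); cv2.drawMarker(im,tuple(int(a) for a in u),(0,0,255),0,14,2)
cv2.imwrite(f"pics/{sys.argv[1]}.png",im)
v=np.degrees(R.from_matrix(s["orientation"].T@Rrack(-35)).as_rotvec()); print("rot err",v)
plan(tcp(0,0))
E
python3 w.py w0
```

```text
t 4.18 pos [0.3992 0.2421 0.4088] q [ 22.8  -9.4 111.8  -9.6  49.  -16.7] w 0.0602 gf 0.0 F [ 0.3 -0.5  0.7] Mz 0.002
[313.7 226. ]
[270.1 286.1]
[230.5 340.4]
[194.8 389.6]
rot err [-0.36174969  0.29746552  0.08566536]
trans rows 8 each [0.004 0.009 0.936] total [0.04 0.07 7.49]
```

View pics/w0.png

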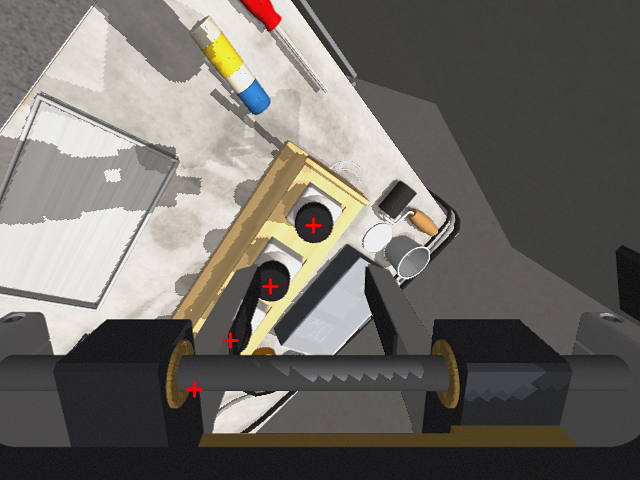

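```bash
cat >> w.py <<'E'
m=np.zeros((480,640),bool); m[190:255,280:350]=f["color"][190:255,280:350].max(2)<60
print([ (q[0].round(1),q[1]) for q in blobs(m,200,5000)], "cap mid",proj(CAPS[0]).round(1), "1mm:",(proj(CAPS[0]+s["orientation"][:,0]*.001)-proj(CAPS[0])).round(2),(proj(CAPS[0]+s["orientation"][:,1]*.001)-proj(CAPS[0])).round(2))
E
python3 w.py w1
```

```text
t 4.23 pos [0.3992 0.2415 0.4088] q [ 22.8  -9.5 111.9  -9.6  49.  -16.7] w 0.0603 gf 0.0 F [-0.5  0.  -0.1] Mz -0.022
[314.2 225.4]
[270.6 285.6]
[231.1 339.9]
[195.4 389.1]
rot err [-0.37169769  0.32785504  0.03389511]
trans rows 8 each [0.007 0.009 0.937] total [0.05 0.08 7.49]
[(array([313.7, 221.6]), array([ 295,  202,   38,   40, 1192], dtype=int32))] cap mid [314.2 222.2] 1mm: [ 0.   -1.01] [1.04 0.  ]
```

The wrist view shows cap 1's blob at (313.7,221.6), against a predicted (314.2,222.2). That is within 1 mm, so I'll descend and close.

Emit:
carry_out(rotation=[[0, 0, 0], [0, 0, 0], [0, 0, 0], [0, 0, 0], [0, 0, 0], [0, 0, 0], [0, 0, 0], [0, 0, 0], [0, 0, 0]], translation=[[0.01, 0.01, 0.95], [0.01, 0.01, 0.95], [0.01, 0.01, 0.95], [0.01, 0.01, 0.95], [0, 0.01, 0.95], [0, 0.01, 0.95], [0, 0.01, 0.95], [0, 0.01, 0.85], [0, 0, 0]], jaw=[0.36, 0.36, 0.36, 0.36, 0.36, 0.36, 0.36, 0.36, 0.36])

```text
clock: 5.03
position: [0.4739, 0.2524, 0.2768]
orientation: [[-0.616, 0.616, 0.49], [0.732, 0.678, 0.068], [-0.291, 0.4, -0.869]]
contact_force: [-0.5, -0.5, -0.5]
grip_width: 0.0599
gripper_force: 0.0
```

Emit:
carry_out(rotation=[[0, 0, 0], [0, 0, 0], [0, 0, 0], [0, 0, 0], [0, 0, 0]], translation=[[0, 0, 0], [0, 0, 0], [0, 0, 0], [0, 0, 0], [0, 0, 0]], jaw=[0.9, 0.9, 0.9, 0.9, 0.9], force=25)

```text
clock: 5.45
position: [0.4739, 0.254, 0.2806]
orientation: [[-0.617, 0.612, 0.495], [0.731, 0.679, 0.071], [-0.293, 0.406, -0.866]]
contact_force: [-3.3, -1.8, 4.1]
grip_width: 0.0345
gripper_force: 25.0
```

```bash
python3 -c "
from h import *
s=st();print(spin(s['orientation']),s['moment'],s['position']-tcp(0,0))"
```

```text
t 5.45 pos [0.4739 0.254  0.2806] q [ 20.6   9.4 110.  -11.9  31.7 -14.8] w 0.0345 gf 25.0 F [-3.3 -1.8  4.1] Mz -0.03
-35.028491781293205 [-0.190312    0.11874107 -0.06451767] [0.00044999 0.00044425 0.00127662]
```

Emit:
carry_out(rotation=[[0, 0, 1], [0, 0, 1], [0, 0, 1], [0, 0, 0]], translation=[[0, 0, 0], [0, 0, 0], [0, 0, 0], [0, 0, 0]], jaw=[0.9, 0.9, 0.9, 0.9])

```text
clock: 5.78
position: [0.4738, 0.2538, 0.2805]
orientation: [[-0.435, 0.752, 0.495], [0.883, 0.464, 0.07], [-0.177, 0.467, -0.866]]
contact_force: [-3.0, -2.5, 5.5]
grip_width: 0.0343
gripper_force: 25.0
```

```bash
python3 -c "
from h import *
s=st();print(spin(s['orientation']),s['moment'],s['position']-tcp(0,0))"
```

```text
t 5.78 pos [0.4738 0.2538 0.2805] q [ 20.6   9.4 110.  -11.9  31.7   0.3] w 0.0343 gf 25.0 F [-3.  -2.5  5.5] Mz 0.015
-19.892440725435048 [-0.39164893  0.30811473 -0.21644895] [0.0003129  0.00032413 0.00118766]
```

Emit:
carry_out(rotation=[[0, 0, 1], [0, 0, 1], [0, 0, 1], [0, 0, 1]], translation=[[0, 0, 0], [0, 0, 0], [0, 0, 0], [0, 0, 0]], jaw=[0.9, 0.9, 0.9, 0.9])

```text
clock: 6.12
position: [0.4735, 0.2537, 0.2804]
orientation: [[-0.151, 0.856, 0.494], [0.989, 0.134, 0.07], [-0.006, 0.499, -0.867]]
contact_force: [-6.9, -3.6, 6.6]
grip_width: 0.0346
gripper_force: 25.0
```

```bash
python3 -c "
from h import *
s=st();print(spin(s['orientation']),s['moment'],s['joint_torque'].round(3))"
```

```text
t 6.12 pos [0.4735 0.2537 0.2804] q [ 20.6   9.4 110.1 -11.9  31.8  20.4] w 0.0346 gf 25.0 F [-6.9 -3.6  6.6] Mz -0.102
0.15767559648645177 [-0.65517223  0.57451839 -0.20913114] [  0.317 -29.362 -25.785   0.068  -2.912  -0.729]
```

Emit:
carry_out(rotation=[[0, 0, 1], [0, 0, 1], [0, 0, 1], [0, 0, 1]], translation=[[0, 0, 0], [0, 0, 0], [0, 0, 0], [0, 0, 0]], jaw=[0.9, 0.9, 0.9, 0.9])

```text
clock: 6.45
position: [0.4732, 0.2536, 0.2801]
orientation: [[0.152, 0.857, 0.493], [0.975, -0.212, 0.069], [0.164, 0.47, -0.867]]
contact_force: [-7.9, -4.3, 6.6]
grip_width: 0.0345
gripper_force: 25.0
```

```bash
python3 -c "
from h import *
s=st();print(spin(s['orientation']),s['moment'],s['joint_torque'].round(3))"
```

```text
t 6.45 pos [0.4732 0.2536 0.2801] q [ 20.6   9.4 110.1 -11.9  31.8  40.4] w 0.0345 gf 25.0 F [-7.9 -4.3  6.6] Mz -0.169
20.1551778552691 [-0.65684081  0.77911134 -0.11555696] [-1.3000e-02 -2.9186e+01 -2.6220e+01 -2.4000e-02 -3.1960e+00 -7.2800e-01]
```

Emit:
carry_out(rotation=[[0, 0, 1], [0, 0, 1], [0, 0, 1], [0, 0, 1]], translation=[[0, 0, 0], [0, 0, 0], [0, 0, 0], [0, 0, 0]], jaw=[0.9, 0.9, 0.9, 0.9])

```text
clock: 6.78
position: [0.4735, 0.2543, 0.2803]
orientation: [[0.433, 0.753, 0.495], [0.844, -0.532, 0.071], [0.317, 0.387, -0.866]]
contact_force: [-1.3, 3.9, 2.6]
grip_width: 0.0347
gripper_force: 25.0
```

```bash
python3 -c "
from h import *
s=st();print(spin(s['orientation']),s['moment'],s['joint_torque'].round(3))"
```

```text
t 6.78 pos [0.4735 0.2543 0.2803] q [ 20.7   9.4 110.  -11.9  31.7  60.3] w 0.0347 gf 25.0 F [-1.3  3.9  2.6] Mz -0.579
40.07036812360668 [0.36939917 0.18803882 0.8953583 ] [ -2.051 -30.992 -25.41   -0.213  -1.867  -0.214]
```

Emit:
carry_out(rotation=[[0, 0, 1], [0, 0, 1], [0, 0, 1]], translation=[[0, 0, 0], [0, 0, 0], [0, 0, 0]], jaw=[0.9, 0.9, 0.9])

```text
clock: 7.03
position: [0.4737, 0.2546, 0.2803]
orientation: [[0.613, 0.616, 0.495], [0.678, -0.732, 0.072], [0.407, 0.292, -0.866]]
contact_force: [-1.2, 3.5, 1.3]
grip_width: 0.0345
gripper_force: 25.0
```

```bash
python3 -c "
from h import *
s=st();print(spin(s['orientation']),s['moment'],s['position']-tcp(0,0))"
```

```text
t 7.03 pos [0.4737 0.2546 0.2803] q [ 20.7   9.5 110.  -11.9  31.6  75.3] w 0.0345 gf 25.0 F [-1.2  3.5  1.3] Mz -0.698
55.04285265838107 [0.11169117 0.2044166  0.88704057] [0.00023276 0.00107499 0.00091304]
```

Cap 1 turned freely, then the torque jumped at about 60–65° and stayed high, so bottle 1 was loose and is now home. I'll re-grip to release the residual torque, then lift.

Emit:
carry_out(rotation=[[0, 0, 0], [0, 0, 0], [0, 0, 0], [0, 0, 0], [0, 0, 0], [0, 0, 0], [0, 0, 0]], translation=[[0, 0, 0], [0, 0, 0], [0, 0, 0], [0, 0, 0], [0, 0, 0], [0, 0, 0], [0, 0, 0]], jaw=[0.55, 0.55, 0.55, 0.9, 0.9, 0.9, 0.9], force=45)

```text
clock: 7.62
position: [0.474, 0.2539, 0.2794]
orientation: [[0.613, 0.617, 0.494], [0.679, -0.731, 0.071], [0.404, 0.292, -0.867]]
contact_force: [-0.4, 0.5, 0.7]
grip_width: 0.0345
gripper_force: 45.0
```

Emit:
carry_out(rotation=[[0, 0, 0], [0, 0, 0], [0, 0, 0], [0, 0, 0], [0, 0, 0], [0, 0, 0], [0, 0, 0], [0, 0, 0], [0, 0, 0], [0, 0, 0]], translation=[[0, 0, -0.3], [0, 0, -0.5], [0, 0, -0.6], [0, 0, -0.6], [0, 0, -0.6], [0, 0, -0.6], [0, 0, -0.6], [0, 0, -0.6], [0, 0, -0.6], [0, 0, 0]], jaw=[0.9, 0.9, 0.9, 0.9, 0.9, 0.9, 0.9, 0.9, 0.9, 0.9])

```text
clock: 8.45
position: [0.4241, 0.2471, 0.3688]
orientation: [[0.611, 0.616, 0.497], [0.679, -0.731, 0.072], [0.408, 0.293, -0.864]]
contact_force: [1.4, 0.7, -0.7]
grip_width: 0.034
gripper_force: 45.0
```

```bash
cat >> h.py <<'E'
TR=np.array([.423,.1005,0]); SL=[TR+.045*np.array([-.17,.985,0]),TR-.045*np.array([-.17,.985,0])]
E
python3 - <<'E'
from h import *
s=st(); sp=spin(s["orientation"]); print(sp)
Rt=Rdown(sp); plan(s["position"],Rt); print(s["orientation"].T@ROW)
print("then"); plan(SL[0]+[0,0,.286+.05],R0=Rt)
f=manip.grab_frame("scene"); cv2.imwrite("pics/lift.png",cv2.resize(f["color"][150:430,200:500],None,fx=2,fy=2))
E
```

```text
t 8.45 pos [0.4241 0.2471 0.3688] q [ 22.1  -3.7 111.8 -10.2  42.9  73.8] w 0.034 gf 45.0 F [ 1.4  0.7 -0.7] Mz 0.015
54.97509110867023
trans rows 1 each [0. 0. 0.] total [0. 0. 0.]
rot rows 5 each [ 0.705 -0.98  -0.004] total [ 3.53 -4.9  -0.02]
[ 0.57392396 -0.81888056 -0.00677592]
then
trans rows 4 each [-0.967  0.842  0.411] total [-3.87  3.37  1.64]
```

View pics/lift.png

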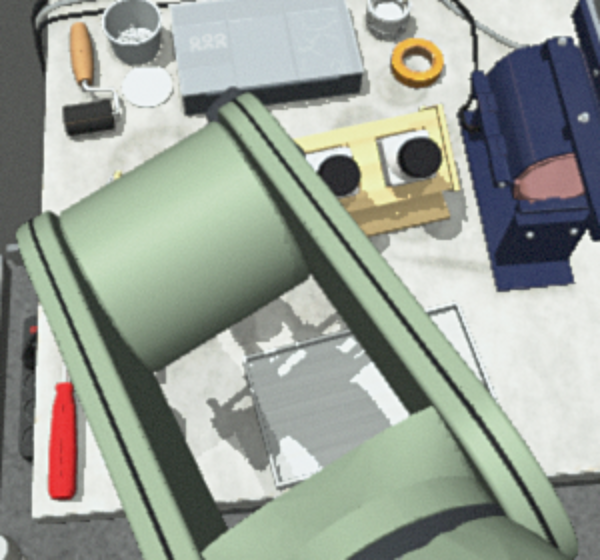

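The arm hides the lifted bottle, but tray, rack and bystanders are undisturbed. The 34 mm grip width says the cap is held. Now I'll bring it upright and move over the tray.

Emit:
carry_out(rotation=[[0.59, -0.82, 0], [0.59, -0.82, 0], [0.59, -0.82, 0], [0.59, -0.82, 0], [0.59, -0.82, 0], [0.58, -0.8, -0.02], [0, 0, 0]], translation=[[0, 0, 0], [0, 0, 0], [0, 0, 0], [0, 0, 0], [0, 0, 0], [0, 0, 0], [0, 0, 0]], jaw=[0.9, 0.9, 0.9, 0.9, 0.9, 0.9, 0.9])

```text
clock: 9.08
position: [0.4253, 0.2468, 0.3653]
orientation: [[0.719, 0.695, -0.007], [0.695, -0.719, -0.002], [-0.007, -0.004, -1.0]]
contact_force: [0.7, 0.5, -1.4]
grip_width: 0.0341
gripper_force: 45.0
```

Emit:
carry_out(rotation=[[0, 0, 0], [0, 0, 0], [0, 0, 0], [0, 0, 0], [0, 0, 0], [0, 0, 0]], translation=[[-0.77, 0.67, 0.33], [-0.77, 0.67, 0.33], [-0.77, 0.67, 0.33], [-0.77, 0.67, 0.33], [-0.77, 0.67, 0.33], [0, 0, 0]], jaw=[0.9, 0.9, 0.9, 0.9, 0.9, 0.9])

```text
clock: 9.58
position: [0.4146, 0.1429, 0.3313]
orientation: [[0.721, 0.693, -0.006], [0.693, -0.721, -0.003], [-0.007, -0.002, -1.0]]
contact_force: [1.0, 0.3, -1.4]
grip_width: 0.0343
gripper_force: 45.0
```

Run:
```python
from h import *
s=st(); sp=spin(s["orientation"],True); print(s["orientation"].round(3))
plan(SL[0]+[0,0,.286],Rdown(sp))
f=manip.grab_frame("top"); cv2.imwrite("pics/plt.png",cv2.resize(f["color"][190:400,230:450],None,fx=2.5,fy=2.5))
cv2.imwrite("pics/plw.png",manip.grab_frame("wrist")["color"])
```

```text
t 9.58 pos [0.4146 0.1429 0.3313] q [  7.7  -0.5 111.   -0.2  69.8  53.9] w 0.0343 gf 45.0 F [ 1.   0.3 -1.4] Mz -0.002
[[ 0.721  0.693 -0.006]
 [ 0.693 -0.721 -0.003]
 [-0.007 -0.002 -1.   ]]
trans rows 3 each [ 0.036 -0.014  0.756] total [ 0.11 -0.04  2.27]
rot rows 1 each [-0.018  0.075 -0.   ] total [-0.02  0.07 -0.  ]
```

View pics/plw.png

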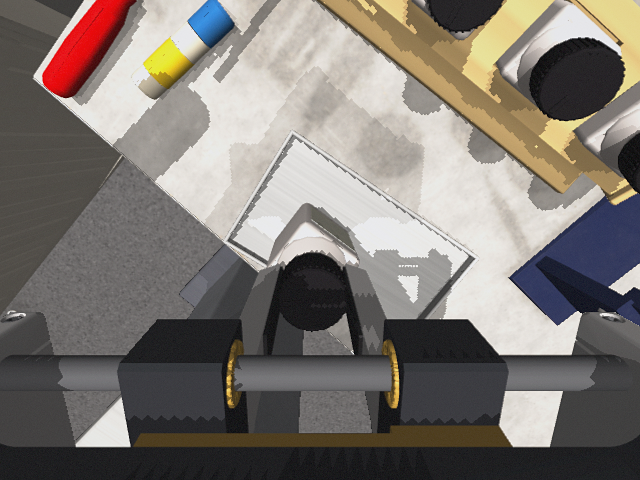

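The wrist view shows the bottle hanging upright in the fingers, cap at (313,290), over the tray's left half. I'll lower it gently.

Emit:
carry_out(rotation=[[-0.02, 0.07, 0], [0, 0, 0], [0, 0, 0], [0, 0, 0], [0, 0, 0]], translation=[[0.05, 0, 0.8], [0.05, 0, 0.7], [0, 0, 0.4], [0, 0, 0.15], [0, 0, 0]], jaw=[0.9, 0.9, 0.9, 0.9, 0.9])

```text
clock: 10.1
position: [0.4169, 0.1472, 0.2918]
orientation: [[0.718, 0.696, 0.001], [0.696, -0.718, 0.002], [0.002, -0.001, -1.0]]
contact_force: [-0.5, 0.6, -0.8]
grip_width: 0.0337
gripper_force: 45.0
```

Emit:
carry_out(rotation=[[0, 0, 0], [0, 0, 0], [0, 0, 0]], translation=[[0, 0, 0.1], [0, 0, 0.1], [0, 0, 0]], jaw=[0.9, 0.9, 0.9])

```text
clock: 10.35
position: [0.4174, 0.1468, 0.2886]
orientation: [[0.719, 0.695, 0.002], [0.695, -0.719, 0.002], [0.003, 0.0, -1.0]]
contact_force: [-0.5, -0.1, -1.4]
grip_width: 0.0338
gripper_force: 45.0
```

Emit:
carry_out(rotation=[[0, 0, 0], [0, 0, 0]], translation=[[0, 0, 0.08], [0, 0, 0]], jaw=[0.9, 0.9])

```text
clock: 10.52
position: [0.4172, 0.1466, 0.2868]
orientation: [[0.719, 0.695, 0.002], [0.695, -0.719, 0.002], [0.003, -0.0, -1.0]]
contact_force: [-0.3, -0.1, -0.4]
grip_width: 0.0339
gripper_force: 45.0
```

Emit:
carry_out(rotation=[[0, 0, 0], [0, 0, 0]], translation=[[0, 0, 0.06], [0, 0, 0]], jaw=[0.9, 0.9])

```text
clock: 10.68
position: [0.4176, 0.1468, 0.2866]
orientation: [[0.719, 0.695, 0.002], [0.695, -0.719, 0.003], [0.004, -0.0, -1.0]]
contact_force: [-2.4, 0.3, 4.9]
grip_width: 0.0337
gripper_force: 45.0
```

Emit:
carry_out(rotation=[[0, 0, 0], [0, 0, 0], [0, 0, 0], [0, 0, 0], [0, 0, 0], [0, 0, 0], [0, 0, 0]], translation=[[0, 0, 0], [0, 0, 0], [0, 0, 0], [0, 0, -0.3], [0, 0, -1], [0, 0, -1], [0, 0, -1]], jaw=[0.36, 0.36, 0.36, 0.36, 0.36, 0.36, 0.36], force=25)

```text
clock: 11.27
position: [0.4169, 0.1464, 0.3523]
orientation: [[0.719, 0.695, 0.001], [0.695, -0.719, 0.002], [0.002, -0.001, -1.0]]
contact_force: [0.6, -0.3, -0.4]
grip_width: 0.0602
gripper_force: 0.0
```

Run:
```python
from h import *
s=st(); print(tcp(1,.06),tcp(1,.09))
combo([s["position"]+[0,0,.05],tcp(1,.10)],Rrack(-35),20)
f=manip.grab_frame("wrist");cv2.imwrite("pics/rel.png",f["color"])
```

```text
t 11.27 pos [0.4169 0.1464 0.3523] q [ 8.100e+00 -1.700e+00  1.095e+02  1.000e-01  7.210e+01  5.400e+01] w 0.0602 gf 0.0 F [ 0.6 -0.3 -0.4] Mz 0.01
[0.45592207 0.17508882 0.331304  ] [0.44110921 0.17272679 0.357284  ]
rot each [-0.33, 0.06, -0.88]
[[0.0, -0.0, -0.25], [0.0, 0.01, -0.24], [0.0, 0.01, -0.25], [0.01, 0.02, -0.24], [-0.0, 0.03, -0.25], [-0.0, 0.04, -0.24], [-0.0, 0.04, -0.24], [-0.01, 0.05, -0.24], [-0.01, 0.05, -0.24], [-0.01, 0.07, -0.24]]
[[0.12, 0.04, 0.13], [0.14, 0.05, 0.19], [0.14, 0.05, 0.2], [0.13, 0.05, 0.21], [0.12, 0.06, 0.2], [0.12, 0.06, 0.21], [0.11, 0.07, 0.21], [0.11, 0.07, 0.21], [0.1, 0.06, 0.21], [0.09, 0.07, 0.22]]
end [0.43610308 0.17190781 0.36586973] max 0.25
```

View pics/rel.png

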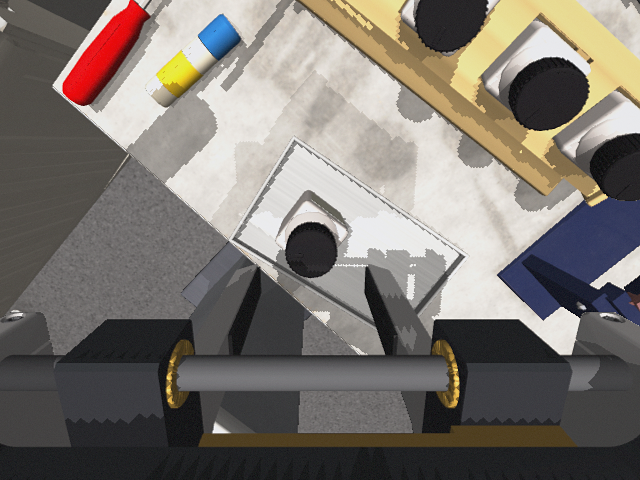

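Bottle 1 stands upright inside the tray, cap at (311,249), clear of the walls. On to cap 2.

Emit:
carry_out(rotation=[[-0.33, 0.06, -0.88], [-0.33, 0.06, -0.88], [-0.33, 0.06, -0.88], [-0.33, 0.06, -0.88], [-0.33, 0.06, -0.88], [-0.33, 0.06, -0.88], [-0.33, 0.06, -0.88], [-0.33, 0.06, -0.88], [-0.33, 0.06, -0.88], [-0.33, 0.06, -0.88]], translation=[[0, 0, -0.25], [0, 0.01, -0.24], [0, 0.01, -0.25], [0.01, 0.02, -0.24], [0, 0.03, -0.25], [0, 0.04, -0.24], [0, 0.04, -0.24], [-0.01, 0.05, -0.24], [-0.01, 0.05, -0.24], [-0.01, 0.07, -0.24]], jaw=[0.36, 0.36, 0.36, 0.36, 0.36, 0.36, 0.36, 0.36, 0.36, 0.36])

```text
clock: 12.15
position: [0.4169, 0.1463, 0.4007]
orientation: [[0.033, 0.961, 0.276], [0.998, -0.016, -0.064], [-0.057, 0.278, -0.959]]
contact_force: [0.6, -0.3, 0.9]
grip_width: 0.0602
gripper_force: 0.0
```

Emit:
carry_out(rotation=[[-0.33, 0.06, -0.88], [-0.33, 0.06, -0.88], [-0.33, 0.06, -0.88], [-0.33, 0.06, -0.88], [-0.33, 0.06, -0.88], [-0.33, 0.06, -0.88], [-0.33, 0.06, -0.88], [-0.33, 0.06, -0.88], [-0.33, 0.06, -0.88], [-0.33, 0.06, -0.88]], translation=[[0.12, 0.04, 0.13], [0.14, 0.05, 0.19], [0.14, 0.05, 0.2], [0.13, 0.05, 0.21], [0.12, 0.06, 0.2], [0.12, 0.06, 0.21], [0.11, 0.07, 0.21], [0.11, 0.07, 0.21], [0.1, 0.06, 0.21], [0.09, 0.07, 0.22]], jaw=[0.36, 0.36, 0.36, 0.36, 0.36, 0.36, 0.36, 0.36, 0.36, 0.36])

```text
clock: 12.98
position: [0.4362, 0.1721, 0.3647]
orientation: [[-0.624, 0.601, 0.499], [0.726, 0.683, 0.086], [-0.289, 0.415, -0.863]]
contact_force: [-0.8, 0.1, 0.4]
grip_width: 0.0601
gripper_force: 0.0
```

Run:
```python
from h import *
s=st(); plan(tcp(1,0),Rrack(-35))
```

```text
t 12.98 pos [0.4362 0.1721 0.3647] q [ 11.2  -7.  115.4  -1.1  41.3 -32.8] w 0.0601 gf 0.0 F [-0.8  0.1  0.4] Mz -0.013
trans rows 5 each [-0.006 -0.005  0.989] total [-0.03 -0.02  4.94]
rot rows 1 each [ 0.103 -0.013  0.081] total [ 0.1  -0.01  0.08]
```

Emit:
carry_out(rotation=[[0.1, -0.01, 0.08], [0, 0, 0], [0, 0, 0], [0, 0, 0], [0, 0, 0], [0, 0, 0]], translation=[[0, 0, 0.99], [0, 0, 0.99], [0, 0, 0.99], [0, 0, 0.99], [0, 0, 0.95], [0, 0, 0]], jaw=[0.36, 0.36, 0.36, 0.36, 0.36, 0.36])

```text
clock: 13.48
position: [0.4843, 0.1794, 0.2765]
orientation: [[-0.619, 0.616, 0.487], [0.733, 0.676, 0.077], [-0.282, 0.405, -0.87]]
contact_force: [-0.7, -0.5, -0.6]
grip_width: 0.0605
gripper_force: 0.0
```

Emit:
carry_out(rotation=[[0, 0, 0], [0, 0, 0], [0, 0, 0], [0, 0, 0], [0, 0, 0], [0, 0, 1], [0, 0, 1], [0, 0, 1], [0, 0, 1]], translation=[[0, 0, 0], [0, 0, 0], [0, 0, 0], [0, 0, 0], [0, 0, 0], [0, 0, 0], [0, 0, 0], [0, 0, 0], [0, 0, 0]], jaw=[0.9, 0.9, 0.9, 0.9, 0.9, 0.9, 0.9, 0.9, 0.9], force=25)

```text
clock: 14.23
position: [0.4848, 0.18, 0.2811]
orientation: [[-0.369, 0.787, 0.495], [0.921, 0.383, 0.078], [-0.128, 0.484, -0.865]]
contact_force: [-0.6, -1.5, 1.0]
grip_width: 0.0344
gripper_force: 25.0
```

Run:
```python
from h import *
s=st(); print(spin(s["orientation"]),s["position"]-tcp(1,0))
```

```text
t 14.23 pos [0.4848 0.18   0.2811] q [ 11.1   6.6 113.2  -2.1  30.1 -11.2] w 0.0344 gf 25.0 F [-0.6 -1.5  1. ] Mz -0.742
-14.710036981276748 [-0.00077371  0.00021778  0.00176617]
```

Cap 2 shows 0.74 N m after only 20°. A loose cap could not stop before 34°, so this one is tight. On to cap 3.

Emit:
carry_out(rotation=[[0, 0, 0], [0, 0, 0], [0, 0, 0], [0, 0, 0], [0, 0, 0], [0, 0, 0], [0, 0, 0]], translation=[[0, 0, 0], [0, 0, 0], [0, 0, 0], [0, 0, -0.5], [0, 0, -1], [0, 0, -1], [0, 0, 0]], jaw=[0.36, 0.36, 0.36, 0.36, 0.36, 0.36, 0.36])

```text
clock: 14.82
position: [0.4603, 0.1761, 0.3271]
orientation: [[-0.37, 0.784, 0.499], [0.92, 0.384, 0.08], [-0.129, 0.488, -0.863]]
contact_force: [0.6, 1.3, 1.0]
grip_width: 0.06
gripper_force: 0.0
```

Run:
```python
from h import *
s=st(); plan(tcp(2,.05),Rrack(spin(s["orientation"])))
```

```text
t 14.82 pos [0.4603 0.1761 0.3271] q [ 11.2  -0.7 114.5  -1.8  35.9 -11.5] w 0.06 gf 0.0 F [0.6 1.3 1. ] Mz 0.033
trans rows 4 each [-0.902 -0.26   0.052] total [-3.61 -1.04  0.21]
rot rows 1 each [0.066 0.016 0.   ] total [0.07 0.02 0.  ]
```

Emit:
carry_out(rotation=[[0.07, 0.02, 0], [0, 0, 0], [0, 0, 0], [0, 0, 0], [0, 0, 0], [0, 0, 0], [0, 0, 0], [0, 0, 0]], translation=[[-0.9, -0.26, 0.05], [-0.9, -0.26, 0.05], [-0.9, -0.26, 0.05], [-0.9, -0.26, 0.05], [0, 0, 0.9], [0, 0, 0.9], [0, 0, 0.68], [0, 0, 0]], jaw=[0.36, 0.36, 0.36, 0.36, 0.36, 0.36, 0.36, 0.36])

```text
clock: 15.48
position: [0.4963, 0.1055, 0.2732]
orientation: [[-0.372, 0.793, 0.484], [0.92, 0.384, 0.077], [-0.125, 0.474, -0.872]]
contact_force: [-0.4, -0.7, -0.3]
grip_width: 0.0603
gripper_force: 0.0
```

Emit:
carry_out(rotation=[[0, 0, 0], [0, 0, 0], [0, 0, 0], [0, 0, 0], [0, 0, 0], [0, 0, 1], [0, 0, 1], [0, 0, 1], [0, 0, 1]], translation=[[0, 0, 0], [0, 0, 0], [0, 0, 0], [0, 0, 0], [0, 0, 0], [0, 0, 0], [0, 0, 0], [0, 0, 0], [0, 0, 0]], jaw=[0.9, 0.9, 0.9, 0.9, 0.9, 0.9, 0.9, 0.9, 0.9])

```text
clock: 16.23
position: [0.4981, 0.106, 0.2783]
orientation: [[-0.076, 0.866, 0.494], [0.996, 0.044, 0.077], [0.045, 0.498, -0.866]]
contact_force: [3.9, 0.8, 3.9]
grip_width: 0.0343
gripper_force: 25.0
```

Run:
```python
from h import *
s=st(); print(spin(s["orientation"]),s["position"]-tcp(2,0))
```

```text
t 16.23 pos [0.4981 0.106  0.2783] q [  1.2   5.8 114.6   7.7  30.1  -8.2] w 0.0343 gf 25.0 F [3.9 0.8 3.9] Mz -0.583
5.3391322512943 [ 6.87495861e-04 -2.34748931e-05 -1.05038043e-03]
```

Cap 3 also shows 0.58 N m after 20°, so it is tight too. That leaves cap 4. Before going there I'll back off and check the clearance to the vise.

Emit:
carry_out(rotation=[[0, 0, 0], [0, 0, 0], [0, 0, 0], [0, 0, 0], [0, 0, -1], [0, 0, -1], [0, 0, -1]], translation=[[0, 0, 0], [0, 0, 0], [0, 0, 0], [0, 0, -0.5], [0, 0, -1], [0, 0, -1], [0, 0, -1]], jaw=[0.36, 0.36, 0.36, 0.36, 0.36, 0.36, 0.36])

```text
clock: 16.82
position: [0.4615, 0.1003, 0.3365]
orientation: [[-0.306, 0.819, 0.485], [0.948, 0.308, 0.077], [-0.086, 0.484, -0.871]]
contact_force: [0.7, 0.0, -0.2]
grip_width: 0.06
gripper_force: 0.0
```

Run:
```python
from h import *
a=cv2.imread("pics/top0.png")[190:310,410:510];b=cv2.imread("pics/scene0.png")[160:305,420:530]
a=cv2.resize(a,None,fx=4,fy=4,interpolation=cv2.INTER_CUBIC);b=cv2.resize(b,None,fx=3.6,fy=3.6,interpolation=cv2.INTER_CUBIC)
h=max(len(a),len(b));p=lambda i:np.vstack([i,np.zeros((h-len(i),i.shape[1],3),np.uint8)])
cv2.imwrite("pics/vise.png",np.hstack([p(a),p(b)]))
s=st();print(spin(s["orientation"]))
```

```text
t 16.82 pos [0.4615 0.1003 0.3365] q [  0.4  -4.3 116.5   6.7  38.9 -22.9] w 0.06 gf 0.0 F [ 0.7  0.  -0.2] Mz -0.098
-10.096086257096093
```

View pics/vise.png

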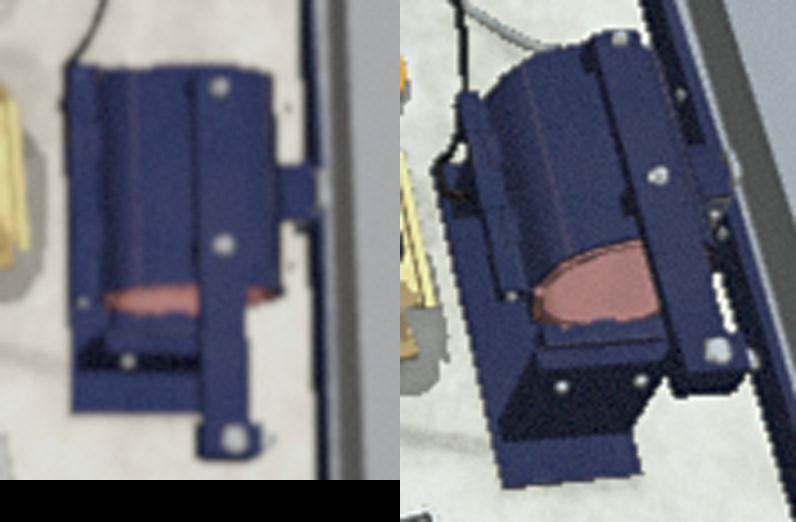

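Run:
```python
from h import *
F={n:manip.grab_frame(n) for n in("top","scene")}
print(tri(F["top"],[(469,299.5),(466,251),(464.8,211.5),(431,265.5)],F["scene"],[(508.3,257),(491.4,208.9),(481,170.6),(451,242.2)]).round(3))
# body corners at cap 4 during the twist (box 75 x 177, from 78 mm behind grasp point)
for sp in range(-60,100,10):
    Rm=Rrack(sp); p=tcp(3,0)
    c=np.array([p+Rm@[a*.0375,b*.0885,.102] for a in(-1,1) for b in(-1,1)]); i=c[:,1].argmin(); print(sp,c[i].round(3),end=" ")
    c=c[np.argsort(c[:,1])]; print(c[1].round(3))
s=st()
combo([tcp(3,.08)],Rrack(-40),8)
```

```text
[[ 0.481 -0.068  0.222]
 [ 0.571 -0.067  0.214]
 [ 0.646 -0.067  0.215]
 [ 0.554 -0.014  0.143]]
-60 [ 0.565 -0.056  0.185] [ 0.503 -0.027  0.153]
-50 [ 0.55  -0.054  0.177] [ 0.493 -0.015  0.148]
-40 [ 0.536 -0.05   0.169] [ 0.486 -0.     0.145]
-30 [ 0.522 -0.043  0.162] [0.48  0.016 0.143]
-20 [ 0.51  -0.034  0.156] [0.477 0.032 0.143]
-10 [ 0.499 -0.022  0.151] [0.643 0.032 0.238]
0 [ 0.49  -0.009  0.147] [0.641 0.015 0.235]
10 [ 0.637 -0.     0.231] [0.483 0.006 0.144]
20 [ 0.63  -0.015  0.226] [0.479 0.022 0.143]
30 [ 0.621 -0.028  0.22 ] [0.476 0.039 0.143]
40 [ 0.611 -0.038  0.213] [0.643 0.025 0.237]
50 [ 0.598 -0.047  0.205] [0.64  0.009 0.234]
60 [ 0.585 -0.052  0.197] [ 0.635 -0.006  0.229]
70 [ 0.571 -0.055  0.189] [ 0.627 -0.02   0.224]
80 [ 0.556 -0.055  0.18 ] [ 0.617 -0.032  0.217]
90 [ 0.542 -0.052  0.172] [ 0.606 -0.042  0.21 ]
t 16.92 pos [0.4624 0.1004 0.3392] q [  0.5  -4.5 116.4   6.8  38.7 -22.6] w 0.0602 gf 0.0 F [ 1.1 -0.2 -0.4] Mz 0.017
rot each [-0.0, -0.0, -0.75]
[[-0.46, -0.07, -0.06], [-0.46, -0.11, -0.07], [-0.44, -0.13, -0.06], [-0.44, -0.16, -0.07], [-0.43, -0.2, -0.06], [-0.41, -0.21, -0.07], [-0.4, -0.25, -0.06], [-0.38, -0.27, -0.06]]
end [0.4699658  0.02589434 0.34855476] max 0.46
```

The vise bar reaches about 0.22 m high at y≈-0.067 and its flange is at y≈-0.014, so at cap 4 I'll stay within spins of about -15 to 30° and ratchet.

Run:
```python
from h import *
plan(tcp(3,.08),Rrack(-14))
```

```text
trans rows 4 each [-0.922 -0.148 -0.128] total [-3.69 -0.59 -0.51]
rot rows 1 each [-0.026  0.004 -0.831] total [-0.03  0.   -0.83]
```

Emit:
carry_out(rotation=[[0, 0, 0], [0, 0, 0], [0, 0, 0], [0, 0, 0], [-0.03, 0, -0.83], [0, 0, 0], [0, 0, 0], [0, 0, 0], [0, 0, 0], [0, 0, 0]], translation=[[-0.92, -0.15, -0.13], [-0.92, -0.15, -0.13], [-0.92, -0.15, -0.13], [-0.92, -0.15, -0.13], [0, 0, 0], [0, 0, 0.9], [0, 0, 0.9], [0, 0, 0.8], [0, 0, 0.4], [0, 0, 0]], jaw=[0.36, 0.36, 0.36, 0.36, 0.36, 0.36, 0.36, 0.36, 0.36, 0.36])

```text
clock: 17.75
position: [0.4986, 0.0309, 0.2911]
orientation: [[-0.359, 0.797, 0.485], [0.926, 0.369, 0.079], [-0.116, 0.477, -0.871]]
contact_force: [-0.2, 0.4, 0.2]
grip_width: 0.0604
gripper_force: 0.0
```

Run:
```python
from h import *
s=st(); plan(tcp(3,0),Rrack(-14))
```

```text
t 17.75 pos [0.4986 0.0309 0.2911] q [ -9.    3.4 115.1  15.8  34.3 -42.8] w 0.0604 gf 0.0 F [-0.2  0.4  0.2] Mz -0.063
trans rows 1 each [-0.066  0.179  0.779] total [-0.07  0.18  0.78]
rot rows 1 each [-0.107 -0.048 -0.034] total [-0.11 -0.05 -0.03]
```

Emit:
carry_out(rotation=[[-0.1, -0.05, 0], [0, 0, 0], [0, 0, 0]], translation=[[-0.05, 0.15, 0.1], [0, 0, 0.65], [0, 0, 0]], jaw=[0.36, 0.36, 0.36])

```text
clock: 18.0
position: [0.5096, 0.0321, 0.2823]
orientation: [[-0.357, 0.79, 0.498], [0.926, 0.369, 0.078], [-0.123, 0.489, -0.864]]
contact_force: [-0.4, 0.4, 0.1]
grip_width: 0.0605
gripper_force: 0.0
```

Emit:
carry_out(rotation=[[0, 0, 0], [0, 0, 0], [0, 0, 0], [0, 0, 0], [0, 0, 0], [0, 0, 1], [0, 0, 1], [0, 0, 1], [0, 0, 1]], translation=[[0, 0, 0], [0, 0, 0], [0, 0, 0], [0, 0, 0], [0, 0, 0], [0, 0, 0], [0, 0, 0], [0, 0, 0], [0, 0, 0]], jaw=[0.9, 0.9, 0.9, 0.9, 0.9, 0.9, 0.9, 0.9, 0.9])

```text
clock: 18.75
position: [0.5088, 0.0319, 0.2829]
orientation: [[-0.062, 0.865, 0.498], [0.997, 0.027, 0.077], [0.053, 0.501, -0.864]]
contact_force: [-2.8, -1.8, 1.9]
grip_width: 0.0348
gripper_force: 25.0
```

Run:
```python
from h import *
s=st(); print(spin(s["orientation"]),s["position"]-tcp(3,0))
```

```text
t 18.75 pos [0.5088 0.0319 0.2829] q [ -8.6   5.4 114.4  16.4  32.2 -23.1] w 0.0348 gf 25.0 F [-2.8 -1.8  1.9] Mz -0.148
6.273780567800133 [-0.0006015  -0.00032398  0.00352172]
```

Emit:
carry_out(rotation=[[0, 0, 1], [0, 0, 1], [0, 0, 1], [0, 0, 1], [0, 0, 0.6]], translation=[[0, 0, 0], [0, 0, 0], [0, 0, 0], [0, 0, 0], [0, 0, 0]], jaw=[0.9, 0.9, 0.9, 0.9, 0.9])

```text
clock: 19.17
position: [0.5089, 0.0319, 0.2829]
orientation: [[0.28, 0.821, 0.498], [0.928, -0.364, 0.077], [0.244, 0.441, -0.864]]
contact_force: [-3.3, -1.7, 2.7]
grip_width: 0.0343
gripper_force: 25.0
```

Run:
```python
from h import *
s=st(); print(spin(s["orientation"]),s["position"]-tcp(3,0))
```

```text
t 19.17 pos [0.5089 0.0319 0.2829] q [-8.600e+00  5.400e+00  1.144e+02  1.640e+01  3.220e+01 -1.000e-01] w 0.0343 gf 25.0 F [-3.3 -1.7  2.7] Mz -0.096
29.23851483564963 [-0.00055314 -0.00035111  0.00356465]
```

Cap 4 turns freely: 43° so far at only 0.1 N m. I'll ratchet back and go again.

Emit:
carry_out(rotation=[[0, 0, 0], [0, 0, 0], [0, 0, -1], [0, 0, -1], [0, 0, -1], [0, 0, -1], [0, 0, -1], [0, 0, -1], [0, 0, -1], [0, 0, -1]], translation=[[0, 0, 0], [0, 0, 0], [0, 0, 0.1], [0, 0, 0], [0, 0, 0], [0, 0, 0], [0, 0, 0], [0, 0, 0], [0, 0, 0], [0, 0, 0]], jaw=[0.45, 0.45, 0.45, 0.45, 0.45, 0.45, 0.45, 0.45, 0.45, 0.45])

```text
clock: 20.0
position: [0.5106, 0.0323, 0.2813]
orientation: [[-0.32, 0.805, 0.499], [0.942, 0.326, 0.078], [-0.1, 0.495, -0.863]]
contact_force: [-1.5, -0.2, -0.2]
grip_width: 0.0519
gripper_force: 0.0
```

Emit:
carry_out(rotation=[[0, 0, 0], [0, 0, 0], [0, 0, 0], [0, 0, 0], [0, 0, 1], [0, 0, 1], [0, 0, 1], [0, 0, 1]], translation=[[0, 0, 0], [0, 0, 0], [0, 0, 0], [0, 0, 0], [0, 0, 0], [0, 0, 0], [0, 0, 0], [0, 0, 0]], jaw=[0.9, 0.9, 0.9, 0.9, 0.9, 0.9, 0.9, 0.9])

```text
clock: 20.67
position: [0.5102, 0.0321, 0.2808]
orientation: [[-0.016, 0.867, 0.498], [0.997, -0.026, 0.077], [0.08, 0.498, -0.864]]
contact_force: [-1.1, -0.6, -0.8]
grip_width: 0.0345
gripper_force: 25.0
```

Run:
```python
from h import *
s=st(); print(spin(s["orientation"]),s["position"]-tcp(3,0))
```

```text
t 20.67 pos [0.5102 0.0321 0.2808] q [ -8.6   5.8 114.3  16.5  31.9 -20.1] w 0.0345 gf 25.0 F [-1.1 -0.6 -0.8] Mz -0.087
9.33069595433699 [ 7.26101274e-04 -6.46552761e-05  1.43863543e-03]
```

Emit:
carry_out(rotation=[[0, 0, 1], [0, 0, 1], [0, 0, 1], [0, 0, 1], [0, 0, 0.6]], translation=[[0, 0, 0], [0, 0, 0], [0, 0, 0], [0, 0, 0], [0, 0, 0]], jaw=[0.9, 0.9, 0.9, 0.9, 0.9])

```text
clock: 21.08
position: [0.51, 0.0329, 0.2809]
orientation: [[0.322, 0.806, 0.497], [0.908, -0.411, 0.079], [0.268, 0.426, -0.864]]
contact_force: [-0.5, 3.8, 0.4]
grip_width: 0.0344
gripper_force: 25.0
```

Run:
```python
from h import *
s=st(); print(spin(s["orientation"]),s["position"]-tcp(3,0))
```

```text
t 21.08 pos [0.51   0.0329 0.2809] q [ -8.5   5.7 114.3  16.6  32.    2.8] w 0.0344 gf 25.0 F [-0.5  3.8  0.4] Mz -0.736
32.20092182978646 [0.00054912 0.00069186 0.00154623]
```

Cap 4 has hit its stop at 0.74 N m. Re-grip and lift.

Emit:
carry_out(rotation=[[0, 0, 0], [0, 0, 0], [0, 0, 0], [0, 0, 0], [0, 0, 0], [0, 0, 0], [0, 0, 0]], translation=[[0, 0, 0], [0, 0, 0], [0, 0, 0], [0, 0, 0], [0, 0, 0], [0, 0, 0], [0, 0, 0]], jaw=[0.55, 0.55, 0.55, 0.9, 0.9, 0.9, 0.9], force=45)

```text
clock: 21.67
position: [0.51, 0.0323, 0.2808]
orientation: [[0.32, 0.806, 0.497], [0.909, -0.409, 0.078], [0.266, 0.427, -0.864]]
contact_force: [-2.5, 0.9, 0.2]
grip_width: 0.0345
gripper_force: 45.0
```

Emit:
carry_out(rotation=[[0, 0, 0], [0, 0, 0], [0, 0, 0], [0, 0, 0], [0, 0, 0], [0, 0, 0], [0, 0, 0], [0, 0, 0], [0, 0, 0], [0, 0, 0]], translation=[[0, 0, -0.3], [0, 0, -0.5], [0, 0, -0.6], [0, 0, -0.6], [0, 0, -0.6], [0, 0, -0.6], [0, 0, -0.6], [0, 0, -0.6], [0, 0, -0.6], [0, 0, 0]], jaw=[0.9, 0.9, 0.9, 0.9, 0.9, 0.9, 0.9, 0.9, 0.9, 0.9])

```text
clock: 22.5
position: [0.4602, 0.0243, 0.3694]
orientation: [[0.319, 0.804, 0.502], [0.909, -0.409, 0.077], [0.267, 0.432, -0.862]]
contact_force: [1.4, 0.4, -2.2]
grip_width: 0.0345
gripper_force: 45.0
```

Run:
```python
from h import *
s=st(); sp=spin(s["orientation"]); Rt=Rdown(sp); print(sp); plan(s["position"],Rt)
plan(SL[1]+[.003,.0,.286+.05],R0=Rt)
```

```text
t 22.5 pos [0.4602 0.0243 0.3694] q [-10.8  -8.7 116.2  14.   44.3   4.6] w 0.0345 gf 45.0 F [ 1.4  0.4 -2.2] Mz -0.051
32.037832370395506
trans rows 1 each [0. 0. 0.] total [0. 0. 0.]
rot rows 6 each [ 0.865 -0.534 -0.002] total [ 5.19 -3.2  -0.01]
trans rows 2 each [ 0.475 -0.923  0.834] total [ 0.95 -1.85  1.67]
```

Emit:
carry_out(rotation=[[0.86, -0.53, 0], [0.86, -0.53, 0], [0.86, -0.53, 0], [0.86, -0.53, 0], [0.86, -0.53, 0], [0.89, -0.55, 0], [0, 0, 0]], translation=[[0, 0, 0], [0, 0, 0], [0, 0, 0], [0, 0, 0], [0, 0, 0], [0, 0, 0], [0, 0, 0]], jaw=[0.9, 0.9, 0.9, 0.9, 0.9, 0.9, 0.9])

```text
clock: 23.08
position: [0.4612, 0.0245, 0.3665]
orientation: [[0.39, 0.921, -0.007], [0.921, -0.39, 0.001], [-0.001, -0.006, -1.0]]
contact_force: [0.9, -0.0, -2.4]
grip_width: 0.0339
gripper_force: 45.0
```

Emit:
carry_out(rotation=[[0, 0, 0], [0, 0, 0], [0, 0, 0], [0, 0, 0], [0, 0, 0]], translation=[[0.24, -0.46, 0.3], [0.24, -0.46, 0.4], [0.24, -0.46, 0.4], [0.24, -0.46, 0.4], [0, 0, 0]], jaw=[0.9, 0.9, 0.9, 0.9, 0.9])

```text
clock: 23.5
position: [0.4309, 0.0583, 0.3346]
orientation: [[0.389, 0.921, -0.009], [0.921, -0.389, 0.003], [-0.001, -0.01, -1.0]]
contact_force: [-0.5, -0.5, -2.1]
grip_width: 0.034
gripper_force: 45.0
```

Run:
```python
from h import *
s=st(); sp=spin(s["orientation"],True); plan(SL[1]+[.003,0,.286],Rdown(sp))
```

```text
t 23.5 pos [0.4309 0.0583 0.3346] q [-3.800e+00 -1.200e+00  1.113e+02  1.000e-01  7.040e+01  1.910e+01] w 0.034 gf 45.0 F [-0.5 -0.5 -2.1] Mz -0.062
trans rows 3 each [-0.014  0.064  0.81 ] total [-0.04  0.19  2.43]
rot rows 1 each [-0.112  0.013 -0.   ] total [-0.11  0.01 -0.  ]
```

Emit:
carry_out(rotation=[[-0.11, 0.01, 0], [0, 0, 0], [0, 0, 0], [0, 0, 0], [0, 0, 0]], translation=[[0, 0.1, 0.8], [0, 0.1, 0.8], [0, 0, 0.4], [0, 0, 0.15], [0, 0, 0]], jaw=[0.9, 0.9, 0.9, 0.9, 0.9])

```text
clock: 23.92
position: [0.4373, 0.0551, 0.2938]
orientation: [[0.391, 0.921, 0.004], [0.921, -0.391, -0.001], [0.0, 0.004, -1.0]]
contact_force: [-0.6, -0.1, -1.5]
grip_width: 0.0341
gripper_force: 45.0
```

Emit:
carry_out(rotation=[[0, 0, 0], [0, 0, 0], [0, 0, 0]], translation=[[0, 0, 0.08], [0, 0, 0.05], [0, 0, 0]], jaw=[0.9, 0.9, 0.9])

```text
clock: 24.17
position: [0.438, 0.055, 0.2924]
orientation: [[0.391, 0.92, 0.007], [0.92, -0.391, -0.002], [0.001, 0.007, -1.0]]
contact_force: [-0.6, -0.0, -2.2]
grip_width: 0.0346
gripper_force: 45.0
```

Emit:
carry_out(rotation=[[0, 0, 0], [0, 0, 0]], translation=[[0, 0, 0.06], [0, 0, 0]], jaw=[0.9, 0.9])

```text
clock: 24.33
position: [0.4379, 0.055, 0.2909]
orientation: [[0.391, 0.92, 0.006], [0.92, -0.391, -0.002], [0.001, 0.006, -1.0]]
contact_force: [-0.3, -1.1, -3.0]
grip_width: 0.0342
gripper_force: 45.0
```

Emit:
carry_out(rotation=[[-0.07, 0, 0], [0, 0, 0], [0, 0, 0]], translation=[[0, 0, 0.08], [0, 0, 0.06], [0, 0, 0]], jaw=[0.9, 0.9, 0.9])

```text
clock: 24.58
position: [0.4376, 0.055, 0.2876]
orientation: [[0.391, 0.92, 0.011], [0.92, -0.391, -0.004], [0.001, 0.011, -1.0]]
contact_force: [-0.0, 0.6, -2.9]
grip_width: 0.0344
gripper_force: 45.0
```

Emit:
carry_out(rotation=[[0, 0, 0], [0, 0, 0]], translation=[[0, 0, 0.06], [0, 0, 0]], jaw=[0.9, 0.9])

```text
clock: 24.75
position: [0.4379, 0.055, 0.2874]
orientation: [[0.391, 0.92, 0.011], [0.92, -0.391, -0.004], [0.001, 0.011, -1.0]]
contact_force: [-2.0, 0.9, 4.3]
grip_width: 0.0343
gripper_force: 45.0
```

Contact again. Release, back off and check.

Emit:
carry_out(rotation=[[0, 0, 0], [0, 0, 0], [0, 0, 0], [0, 0, 0], [0, 0, 0], [0, 0, 0], [0, 0, 0], [0, 0, 0], [0, 0, 0], [0, 0, 0]], translation=[[0, 0, 0], [0, 0, 0], [0, 0, 0], [0, 0, -0.3], [0, 0, -1], [0, 0, -1], [0, 0, -1], [0, 0, -1], [0, 0, -1], [0, 0, -1]], jaw=[0.36, 0.36, 0.36, 0.36, 0.36, 0.36, 0.36, 0.36, 0.36, 0.36])

```text
clock: 25.58
position: [0.4362, 0.0555, 0.4141]
orientation: [[0.391, 0.92, 0.012], [0.92, -0.391, -0.004], [0.001, 0.012, -1.0]]
contact_force: [0.5, -1.3, -0.7]
grip_width: 0.06
gripper_force: 0.0
```

Emit:
carry_out(rotation=[[0, 0, 0], [0, 0, 0], [0, 0, 0], [0, 0, 0], [0, 0, 0], [0, 0, 0], [0, 0, 0], [0, 0, 0], [0, 0, 0]], translation=[[-0.3, 0, -0.3], [-0.8, 0.4, 0], [-0.8, 0.4, 0], [-0.8, 0.4, 0], [-0.8, 0.4, 0], [-0.8, 0.4, 0], [-0.8, 0.4, 0], [-0.3, 0, 0], [0, 0, 0]], jaw=[0.36, 0.36, 0.36, 0.36, 0.36, 0.36, 0.36, 0.36, 0.36])

```text
clock: 26.33
position: [0.4378, -0.0637, 0.4186]
orientation: [[0.393, 0.919, 0.01], [0.919, -0.393, -0.004], [0.001, 0.01, -1.0]]
contact_force: [0.5, 0.1, -0.1]
grip_width: 0.0603
gripper_force: 0.0
```

Run:
```python
from h import *
s=st(); cv2.imwrite("pics/fin.png",manip.grab_frame("wrist")["color"])
f=manip.grab_frame("scene")["color"][130:430,180:500]
w=cv2.imread("pics/fin.png"); cv2.imwrite("pics/fin2.png",np.hstack([cv2.resize(w,(400,300)),cv2.resize(f,(400,375))[:300]]))
```

```text
t 26.33 pos [ 0.4378 -0.0637  0.4186] q [-19.5  -5.7 105.1  -0.   80.    3.6] w 0.0603 gf 0.0 F [ 0.5  0.1 -0.1] Mz -0.001
```

View pics/fin2.png

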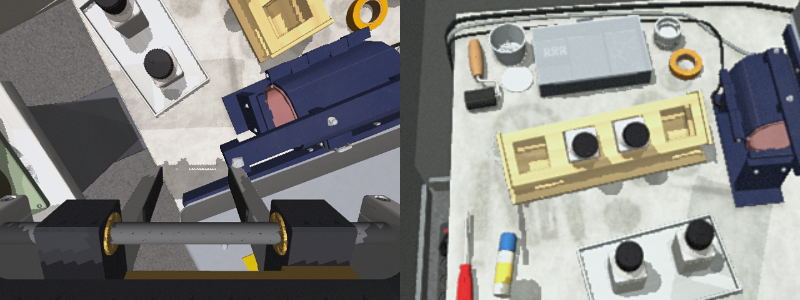

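Bottles 1 and 4 stand upright in the tray, caps at about (630,255) and (698,235) in the composite. Bottles 2 and 3 remain in the rack at (585,145) and (635,133), and the bystanders are untouched.

```bash
python3 -c "
from bench import manip
print(manip.hand_in())"
```

```text
the job is handed in; nothing more can be done
None
```

The job is handed in: bottles 1 and 4 had loose caps, which I screwed home before standing both upright in the drip tray, and bottles 2 and 3 had tight caps and stayed in the rack.

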